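# Make up the grinding-wheel pack on its spindle

### The arm

A 6-joint arm with a two-finger parallel gripper is mounted at the origin on a cart in front of the work surface, level with it; the furniture and walls round the work are solid. World frame = base frame: x ahead of the robot, y to its left, z up, the work surface at z = 0. Lengths are in m, angles in rad, forces in N, time in s.
With the tool pointing down it reaches from about 0.275 to 0.75 m from the base axis. Payload 10.2 kg.
Tool frame: the origin (TCP) lies at the very end of the fingers, on their centre line; the grasp point (between the pads) lies 19 mm behind it; z points along the fingers, y is the line along which they close (so a half turn about z gives the same grasp; the last joint's range is limited). The gripper opens to 85 mm and grips with 20 to 120 N. Pads are 22 mm wide; open, the fingers measure 114 mm over their backs; the gripper's body (76 mm by 85 mm) begins 54 mm behind the grasp point. The pads swing forward as they close: fully open they stand 13 mm farther back than shut.
Start: joints at [-1.475, 0.313, 1.498, -0, 1.331, -0.223], TCP at [0.165, -0.499, 0.231] pointing down, gripper open.
Joint ranges: [-2.94, 2.94], [-0.97, 2.17], [0.19, 2.56], [-1.23, 4.37], [0.02, 3.11], [-2.88, 2.88]. Speed limits (rad/s): [2.39, 2.39, 3.01, 3.14, 3.14, 3.14].

### API

Orientations are given as a rotation vector (axis times angle).
In Python, from rig import observe, get_image, job_done, look_for, regions_of, tip_of gives the robot as it stands. The module is installed in compiled form; this text tells all that it offers.
- The arm moves only by the shell command python3 -m crank 'ROWS' [OPENING] [FORCE]. ROWS is JSON, a list of rows, each a list of 6 numbers: the shift along the tool's x, y, z in m, then the turn, a rotation vector about the tool's x, y, z in degrees. In form: [[x, y, z, ax, ay, az], ...]. A call has 1 to 5 rows; each row is the pose to reach, as a shift and turn from the pose commanded when the call began, along the tool's axes at that moment; what a row does not reach only later rows make up. A row lasts 1/12 s, in which the tool goes at most 41.7 mm and 7.16 degrees, less where a joint would pass 70% of its speed; a pose out of reach is approached as far as the arm can. A call with a gripper value outside its range is refused whole. OPENING is the finger opening in m, from 0 to 0.0854, set as the call begins (- or left out, the last holds). The fingers move at their own pace and stop on an object; FORCE is the grip in N (left out, the last holds). Time passes only in rows, so rows that repeat a pose let the fingers close. It gives the time, the measured TCP pose, the force, the opening and the grip force at its end, in the units of the state.
- observe(): the state, without advancing time (a new reading comes with each control period).
- get_image(name): name is "scene" or "top"; returns a dict with "color" (400x640x3 uint8, blue, green, red), "vfov" (degrees; the focal length in pixels is half the picture's height over the tangent of half this angle, whatever the lens; pixels are square), "cx", "cy" (the principal point, pixels), "view" (4x4, takes a point from world to camera coordinates). Camera axes: x right, y up, looking along -z (the intrinsics and any distortion apply to the point x, -y, -z); pixel columns grow to the right and rows downward; lengths in m; the calibration is good to about 2 mm. A picture is of the moment at which its call begins. There is no depth.
- job_done(): hands the job in; it is judged then, once.
Trained networks look in a picture, given as the dict that the camera call returned (one of the last four; its "shot" number tells which), for a name from the list of things; names that differ only in an ending like _2 or _b are one class to them, and where a whole thing is asked for, a point or a joint stands for the part that bears it (a point fixed in the world has none). Each returns a list of dicts, best first, with "conf" (0 to 1); they miss things now and then, are a little off and sometimes report something else, mostly with a low value. They report only what shows in the picture. A call takes as long as a camera call.
- look_for(picture, target): "bbox" ([left, top, width, height] in pixels, round what is visible of it).
- regions_of(picture, target): "mask" (400x640 bool, what is visible of it) and "bbox" ([left, top, width, height] in pixels, round what is visible of it).
- tip_of(picture, target): "at" ([column, row] in pixels: a listed point, or the origin of a listed thing).
The state is a dict: "time": time; "joint_positions": joint angles; "qvel": joint speeds; "tau": joint torques, N m; "tcp_pos": TCP position; "tool_rot": TCP orientation; "force": force on the tool from outside, world axes, zero at the start; "moment": the same for the moment, N m; "opening": finger opening in m; "grasp_force": force on a finger pad.
Only numpy, scipy, OpenCV 4.12 (cv2) and the standard library are available. Lean on these libraries where they do the work, as an engineer would, in place of code of your own. Each camera call takes 0.05 s, during which the arm holds its last target. There are 200 camera calls.

### The job

Make up the wheel pack for the hand grinder on the upright spindle with the green base: first the dark wheel down on the seat, on it the brass spacer, then the pink wheel, and last the red cap over the spindle's top. Lower each one until it lies flat on the one below before letting go, for the wheels are brittle and must not be dropped, and leave the oil can, the mug and the big wooden bung standing where they are.

Things in the scene. Friction and masses are not known exactly. Their poses are not given: they have to be found in the camera images.
- spindle_seat (a point): Upright steel spindle fixed to the bench on a round green cast base. Base 92 mm across and 11 mm high, with a raised round seat 44 mm across whose flat top is 16 mm above the bench. The steel post is 14 mm in diameter and stands 52 mm above the seat; its topmost 10 mm taper to 4 mm across. This point: on the post's axis, at the height of the seat's top; z up. It does not move in a run.
- dark_wheel_centre (a point): Nearly black grinding wheel, a flat disc 66 mm in diameter, 14 mm thick, 0.09 to 0.16 kg, with a plain through-hole 22 mm across in the middle; loose, lying flat on the bench at the start. This point: its centre, half-way up; z is its axis.
- spacer_centre (a point): Brass-coloured spacer ring, 40 mm in diameter, 10 mm thick, about 0.07 kg, with a plain through-hole 22 mm across in the middle; loose, lying flat on the bench at the start. This point: its centre, half-way up; z is its axis.
- pink_wheel_centre (a point): Pink grinding wheel, a flat disc 58 mm in diameter, 14 mm thick, 0.07 to 0.13 kg, with a plain through-hole 22 mm across in the middle; loose, lying flat on the bench at the start. This point: its centre, half-way up; z is its axis.
- cap_centre (a point): Red round plastic cap with ribbed side and a small steel dot on top, 40 mm across the ribs, 30 mm high, about 0.06 kg; a blind bore 22 mm across and 22 mm deep opens at its underside (it just slips over the post, it is not screwed; its underside rests on the pink wheel with the post's tip inside). Stands bore down at the start. This point: its centre, 15 mm above its underside; z up.
- oil_can: Bystander: grey oil can with a long thin spout, 69 x 91 mm and 166 mm high, loose. Origin: centre of its underside; z up.
- mug: Bystander: white enamel mug with a blue rim and a solid brown filling, 82 x 113 mm with its handle and 80 mm high, loose. Origin: centre of its underside; z up.
- bung_centre (a point): Bystander: big tapered wooden bung, 50 mm across and 34 mm high, loose. This point: its centre, half-way up; z up.

How it is judged:
By the outcome, as a careful person would: the job done as asked, in the order asked, and still so for the second after the job is handed in, with the robot touching nothing.
It also fails if it takes over 106 s, if anything falls off the work surface, if the arm or the gripper's body presses on something with over 40 N, if the wrist force passes 120 N, or if a joint passes its speed limit or range.

## Working session

There is one attempt and no reset: what is moved stays moved. The work goes in short steps, Python scripts to look and compute and a shell command to move; the robot and the scene stay as the last step left them, time stands still between calls to the robot, and variables do not carry over. Pictures are saved under pics/ and viewed, at most 16 in all, crops included, and the job is handed in when it is done.

```bash
mkdir -p pics; cat > h.py <<'E'
import numpy as np, cv2
from rig import *
from scipy.spatial.transform import Rotation as R
def ray(p,uv):
    f=p["color"].shape[0]/2/np.tan(np.radians(p["vfov"])/2)
    d=np.array([(uv[0]-p["cx"])/f,-(uv[1]-p["cy"])/f,-1.])
    V=np.array(p["view"]); return -V[:3,:3].T@V[:3,3], V[:3,:3].T@d
def atz(p,uv,z):
    o,d=ray(p,uv); return o+d*(z-o[2])/d[2]
def proj(p,X):
    f=p["color"].shape[0]/2/np.tan(np.radians(p["vfov"])/2)
    V=np.array(p["view"]); c=V[:3,:3]@np.array(X)+V[:3,3]
    return np.array([p["cx"]+f*c[0]/-c[2],p["cy"]-f*c[1]/-c[2]])
Z=dict(spindle_seat=.016,dark_wheel_centre=.007,spacer_centre=.005,pink_wheel_centre=.007,cap_centre=.015,oil_can=0,mug=0,bung_centre=.017)
E
python3 - <<'E'
from h import *
np.set_printoptions(precision=4,suppress=True)
s=observe(); print(s)
for n in("scene","top"):
    p=get_image(n); cv2.imwrite(f"pics/{n}0.png",p["color"])
    o,_=ray(p,(320,200)); print(n,p["vfov"],p["cx"],p["cy"],o,[k for k in p])
    for k,z in Z.items():
        for t in tip_of(p,k)[:2]: print(k,round(t["conf"],2),np.array(t["at"]),atz(p,t["at"],z)[:2])
E
```

```text
{'time': 0.0, 'joint_positions': array([-1.4754,  0.3135,  1.4984,  0.    ,  1.331 , -0.2234]), 'qvel': array([-0.0001,  0.001 , -0.0003,  0.001 ,  0.0001,  0.0006]), 'tau': array([  0.0008, -41.2268, -25.9743,  -0.0001,   0.004 ,  -0.    ]), 'tcp_pos': array([ 0.1645, -0.4983,  0.2307]), 'tool_rot': array([-3.1005, -0.4985, -0.0002]), 'force': array([ 0.9195,  0.4928, -1.1688]), 'moment': array([-0.0131,  0.0005,  0.0219]), 'grasp_force': 0.0, 'opening': 0.08524933659213672}
scene 49.02225438785333 322.6142938436015 198.6601723049599 [0.1824 0.7843 0.7504] ['color', 'vfov', 'cx', 'cy', 'view', 'shot']
spindle_seat 0.83 [334.  182.3] [0.5161 0.1956]
dark_wheel_centre 0.64 [384.8 190.6] [0.4107 0.1459]
spacer_centre 0.58 [273.  213.5] [0.5825 0.3382]
pink_wheel_centre 0.57 [277.7 263.4] [0.4978 0.4349]
cap_centre 0.76 [346.  243.4] [0.4073 0.3242]
oil_can 0.58 [203.3 238.3] [0.6656 0.4678]
mug 0.93 [342.6 330. ] [0.3206 0.4795]
bung_centre 0.83 [369.6 160.5] [0.4824 0.0894]
bung_centre 0.63 [331.3 184.1] [0.5178 0.2045]
top 42.14874659971609 318.9877891541197 189.94358045299975 [0.4081 0.2666 1.0976] ['color', 'vfov', 'cx', 'cy', 'view', 'shot']
spindle_seat 0.86 [348.6 173.1] [0.5148 0.2104]
dark_wheel_centre 0.75 [374.3 223.1] [0.4096 0.1581]
spacer_centre 0.61 [282.  139.3] [0.5903 0.3499]
spacer_centre 0.56 [224.4 264.7] [0.3275 0.4732]
pink_wheel_centre 0.58 [244.3 181.4] [0.5016 0.4303]
cap_centre 0.76 [290.3 223.8] [0.4108 0.3337]
oil_can 0.66 [224.4 109.8] [0.6569 0.4732]
mug 0.76 [228.3 268.1] [0.3199 0.466 ]
bung_centre 0.87 [408.9 189.8] [0.4778 0.0855]
```

View pics/scene0.png

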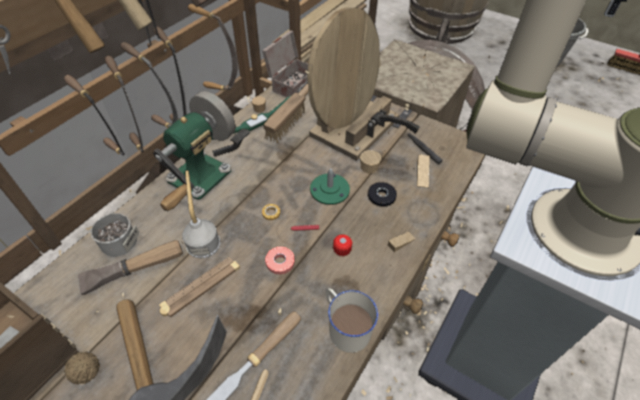

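View pics/top0.png

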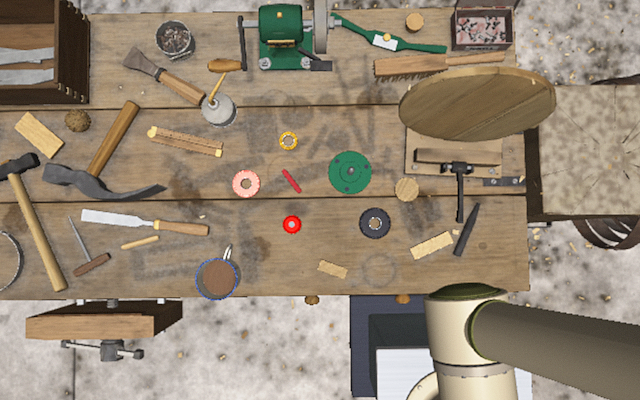

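```bash
cat >> h.py <<'E'
def T():
    s=observe(); return np.array(s["tcp_pos"]),R.from_rotvec(s["tool_rot"]).as_matrix()
def to_tool(dw):  # world shift -> tool shift
    return T()[1].T@np.array(dw)
E
python3 - <<'E'
from h import *
np.set_printoptions(precision=4,suppress=True)
p0,M=T(); print(M)
ps={n:get_image(n) for n in("scene","top")}
tops=dict(spindle_seat=.011,dark_wheel_centre=.014,spacer_centre=.010,pink_wheel_centre=.014,cap_centre=.03,bung_centre=.034)
for k in tops:
    for n,p in ps.items():
        r=regions_of(p,k)
        if r:
            m=r[0]["mask"].astype(np.uint8); c=max(cv2.findContours(m,0,2)[0],key=cv2.contourArea)
            e=cv2.fitEllipse(cv2.convexHull(c)) if len(c)>5 else None
            # mean visible height ~ between bottom & top
            print(k,n,round(r[0]["conf"],2),r[0]["bbox"],np.array(e[0]),np.array(e[1]),"mid",atz(p,e[0],tops[k]/2)[:2],"top",atz(p,e[0],tops[k])[:2])
        else: print(k,n,"none")
top=ps["top"]["color"]; sc=ps["scene"]["color"]
a=cv2.resize(top[120:250,220:430],None,fx=3.8,fy=3.8,interpolation=2); cv2.imwrite("pics/tc.png",a)
E
```

```text
[[ 0.9496  0.3134 -0.    ]
 [ 0.3134 -0.9496 -0.    ]
 [-0.      0.     -1.    ]]
spindle_seat scene 0.73 [311.5, 169.1, 41.8, 36.0] [329.5774 187.6842] [33.7229 38.5773] mid [0.5205 0.207 ] top [0.518  0.2112]
spindle_seat top 0.92 [326.0, 151.4, 47.0, 40.3] [349.0168 171.7818] [42.9865 44.322 ] mid [0.5186 0.2089] top [0.5181 0.2092]
dark_wheel_centre scene 0.89 [366.5, 181.0, 31.6, 25.8] [381.7935 194.1219] [25.3954 30.6424] mid [0.4115 0.1591] top [0.4093 0.165 ]
dark_wheel_centre top 0.61 [356.9, 206.0, 33.8, 32.6] [374.0435 222.5225] [31.1408 32.0586] mid [0.4109 0.1586] top [0.4108 0.1593]
spacer_centre scene 0.57 [262.4, 205.7, 14.2, 15.3] [270.4024 211.4018] [15.3115 16.9043] mid [0.5907 0.3367] top [0.588  0.3397]
spacer_centre top 0.5 [278.1, 132.2, 20.6, 15.8] [287.6682 140.4684] [17.3832 18.4232] mid [0.5876 0.3379] top [0.5867 0.3376]
pink_wheel_centre scene 0.63 [264.7, 248.2, 30.4, 27.7] [279.5368 260.1217] [28.0037 29.7045] mid [0.4993 0.4268] top [0.4963 0.4302]
pink_wheel_centre top 0.63 [231.5, 168.5, 28.9, 28.1] [245.4557 183.064 ] [25.9364 27.7752] mid [0.498  0.4279] top [0.4974 0.4268]
cap_centre scene 0.74 [335.1, 232.8, 17.8, 19.7] [342.3839 244.6502] [20.7745 22.8602] mid [0.4119 0.3309] top [0.4072 0.3402]
cap_centre top 0.74 [277.5, 213.6, 24.4, 19.8] [290.9716 223.6615] [18.8693 19.6744] mid [0.4111 0.3323] top [0.411  0.3314]
bung_centre scene 0.62 [360.3, 149.7, 18.7, 22.6] [369.6035 160.5054] [21.3721 23.4419] mid [0.4824 0.0894] top [0.4754 0.1055]
bung_centre top none
```

View pics/tc.png

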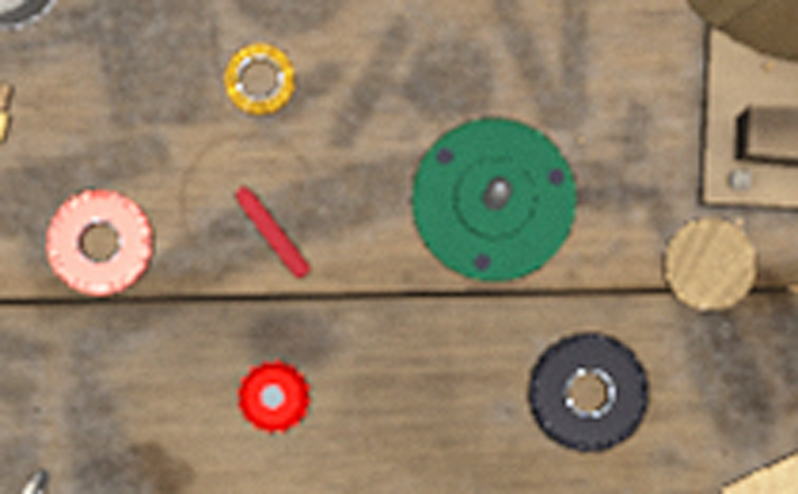

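```bash
python3 -m crank '[[0.13,-0.16,0,0,0,18.26],[0.13,-0.16,0,0,0,18.26],[0.13,-0.16,0,0,0,18.26],[0.13,-0.16,0,0,0,18.26],[0.13,-0.16,0,0,0,18.26]]' 0.0854 30
python3 -m crank '[[0.058,-0.155,0.027,0,0,0],[0.058,-0.155,0.027,0,0,0],[0.058,-0.155,0.027,0,0,0],[0.058,-0.155,0.027,0,0,0],[0.058,-0.155,0.027,0,0,0]]'
python3 -m crank '[[0.058,-0.155,0.027,0,0,0],[0.058,-0.155,0.027,0,0,0],[0.058,-0.155,0.027,0,0,0],[0.058,-0.155,0.027,0,0,0],[0.058,-0.155,0.027,0,0,0]]'
```

```text
time: 2.02
tcp_pos: [0.2381, -0.3038, 0.2312]
tool_rot: [3.142, -0.001, 0.0]
force: [0.9, -0.1, -0.3]
opening: 0.0854
grasp_force: 0.0
time: 2.43
tcp_pos: [0.2966, -0.145, 0.2035]
tool_rot: [-3.139, -0.012, 0.001]
force: [0.5, -0.2, 0.2]
opening: 0.0856
grasp_force: 0.0
time: 2.85
tcp_pos: [0.3542, 0.0099, 0.1766]
tool_rot: [-3.14, -0.014, 0.001]
force: [0.3, -0.7, -0.1]
opening: 0.0858
grasp_force: 0.0
```

```bash
python3 -m crank '[[0.057,-0.148,0.07,0,0,0],[0.057,-0.148,0.07,0,0,0],[0.057,-0.148,0.07,0,0,0],[0.057,-0.148,0.07,0,0,0],[0.057,-0.148,0.07,0,0,0]]' 0.078
python3 - <<'E'
from h import *
np.set_printoptions(precision=4,suppress=True)
s=observe();print(s["tcp_pos"],s["tool_rot"],s["opening"],s["force"])
a=[]
for n in("scene","top"):
    p=get_image(n); c=p["color"].copy()
    t=np.array(s["tcp_pos"]);u=proj(p,t)
    q=[(proj(p,t+np.array([0,d,.010]))) for d in(-.039,.039)]
    print(n,u,q)
    x,y=int(u[0])-50,int(u[1])-60
    k=cv2.resize(c[max(y,0):y+100,x:x+100],None,fx=4,fy=4,interpolation=2)
    for v in [u]+q: cv2.circle(k,(int((v[0]+.5-x)*4),int((v[1]+.5-max(y,0))*4)),4,(255,0,255),1)
    a.append(k)
cv2.imwrite("pics/a1.png",np.hstack(a))
E
```

```text
time: 3.27
tcp_pos: [0.411, 0.1555, 0.105]
tool_rot: [-3.141, -0.005, 0.004]
force: [-0.4, -0.6, -0.8]
opening: 0.0782
grasp_force: 0.0
[0.411  0.1555 0.105 ] [-3.1411 -0.0052  0.0042] 0.07816377427114116 [-0.3572 -0.614  -0.8135]
scene [388.4812 162.3336] [array([397.5548, 148.1806]), array([380.2738, 170.1358])]
top [380.77   222.2376] [array([402.0338, 221.9009]), array([360.7017, 222.5258])]
```

View pics/a1.png

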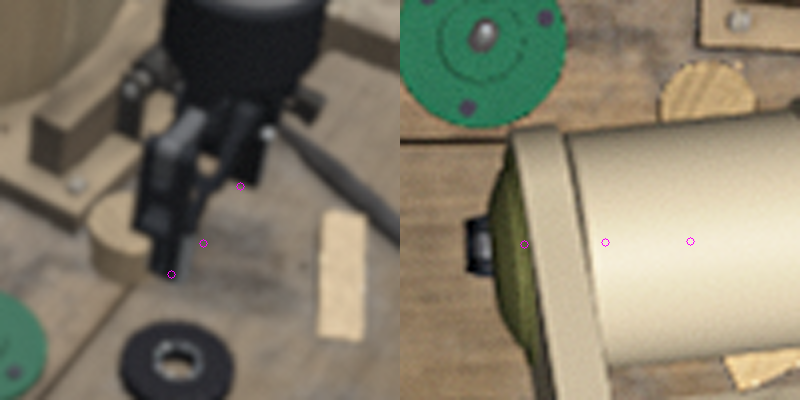

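```bash
python3 -m crank '[[0,-0.003,0.04,0,0,0],[0,-0.003,0.08,0,0,0],[0,-0.003,0.095,0,0,0],[0,-0.003,0.095,0,0,0],[0,-0.003,0.095,0,0,0]]'
python3 -m crank '[[0,0,0.006,0,0,0],[0,0,0.01,0,0,0],[0,0,0.01,0,0,0]]'
python3 - <<'E'
from h import *
a=[]
s=observe();t=np.array(s["tcp_pos"]);print(t)
p=get_image("scene");c=p["color"]
x,y=340,140
k=cv2.resize(c[y:y+80,x:x+80],None,fx=7,fy=7,interpolation=2)
cv2.imwrite("pics/a2.png",k)
E
```

```text
time: 3.78
tcp_pos: [0.4112, 0.154, 0.0131]
tool_rot: [3.141, -0.002, 0.0]
force: [0.1, -0.6, -0.1]
opening: 0.0778
grasp_force: 0.0
time: 4.03
tcp_pos: [0.4111, 0.1549, 0.0027]
tool_rot: [-3.142, 0.0, -0.002]
force: [1.2, -0.6, 0.7]
opening: 0.0784
grasp_force: 0.0
[0.41112825 0.15491156 0.00269075]
```

View pics/a2.png

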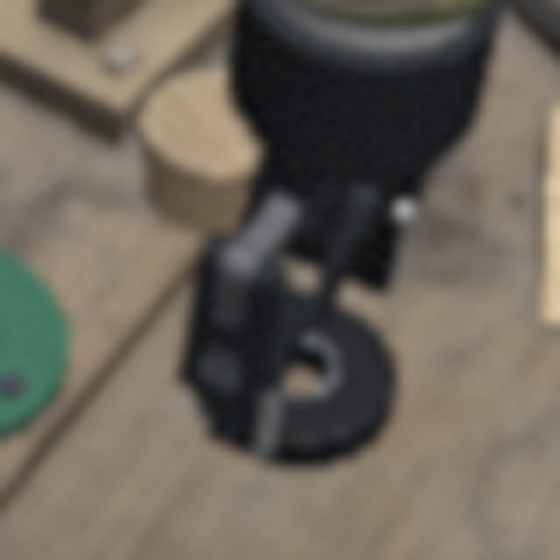

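```bash
python3 -m crank '[[0,-0.004,0,0,0,0],[0,-0.004,0.003,0,0,0],[0,-0.004,0.005,0,0,0],[0,-0.004,0.005,0,0,0]]'
python3 -m crank '[[0,0,0.002,0,0,0],[0,0,0.003,0,0,0],[0,0,0.003,0,0,0]]'
```

```text
time: 4.42
tcp_pos: [0.4106, 0.1592, -0.003]
tool_rot: [3.142, 0.001, -0.001]
force: [0.2, -0.6, -0.3]
opening: 0.0783
grasp_force: 0.0
time: 4.67
tcp_pos: [0.4107, 0.1591, -0.0059]
tool_rot: [3.142, 0.0, -0.001]
force: [-0.3, -0.5, -0.4]
opening: 0.0781
grasp_force: 0.0
```

```bash
python3 -m crank '[[0,0,0,0,0,0],[0,0,0,0,0,0],[0,0,0,0,0,0],[0,0,0,0,0,0],[0,0,0,0,0,0]]' 0.06 30
python3 -m crank '[[0,0,0,0,0,0],[0,0,0,0,0,0],[0,0,0,0,0,0]]'
```

```text
time: 5.08
tcp_pos: [0.4109, 0.1592, -0.0054]
tool_rot: [3.142, 0.0, 0.0]
force: [-1.4, 0.2, 5.3]
opening: 0.0637
grasp_force: 32.8
time: 5.33
tcp_pos: [0.4109, 0.1592, -0.0054]
tool_rot: [-3.142, -0.0, -0.0]
force: [-1.2, -0.9, 5.5]
opening: 0.064
grasp_force: 32.8
```

```bash
python3 -m crank '[[0,0,-0.002,0,0,0],[0,0,-0.01,0,0,0],[0,0,-0.03,0,0,0],[0,0,-0.06,0,0,0],[0,0,-0.095,0,0,0]]' - 40
python3 -m crank '[[0,0,0,0,0,0],[0,0,0,0,0,0],[0,0,0,0,0,0]]'
python3 - <<'E'
from h import *
np.set_printoptions(precision=4,suppress=True)
p=get_image("scene");c=p["color"]; q=get_image("top")
print(T()[0])
k=cv2.resize(c[130:210,300:420],None,fx=5,fy=5,interpolation=2)
cv2.imwrite("pics/a3.png",k)
# spindle colour fit
for n,P in(("scene",p),("top",q)):
    h=cv2.cvtColor(P["color"],cv2.COLOR_BGR2HSV); m=cv2.inRange(h,(65,90,30),(90,255,200))
    u=proj(P,(.518,.208,.011)).astype(int); w=np.zeros_like(m); cv2.circle(w,tuple(map(int,u)),32,255,-1); m&=w
    cs=max(cv2.findContours(m,0,1)[0],key=cv2.contourArea); e=cv2.fitEllipse(cv2.convexHull(cs)); print(n,e,atz(P,e[0],.011)[:2],cv2.contourArea(cs))
E
```

```text
time: 5.75
tcp_pos: [0.4097, 0.159, 0.0899]
tool_rot: [3.141, -0.0, -0.005]
force: [0.4, 0.1, -0.8]
opening: 0.0636
grasp_force: 44.4
time: 6.0
tcp_pos: [0.4104, 0.1591, 0.089]
tool_rot: [3.142, 0.0, -0.001]
force: [0.2, 0.6, -1.7]
opening: 0.0634
grasp_force: 44.5
[0.4101 0.159  0.0883]
scene ((329.43988037109375, 188.7847900390625), (29.065868377685547, 37.88977813720703), 92.60498046875) [0.5164 0.2142] 729.0
top ((349.47906494140625, 172.0980682373047), (42.26811981201172, 42.62234878540039), 98.16793823242188) [0.5174 0.2083] 1368.0
```

View pics/a3.png

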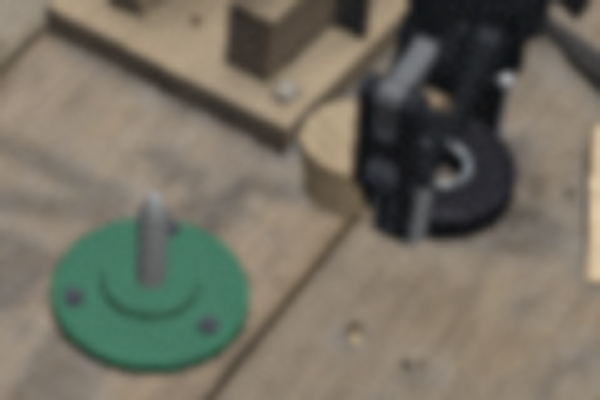

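```bash
python3 - <<'E'
from h import *
np.set_printoptions(precision=4,suppress=True)
p=get_image("scene");q=get_image("top")
for X in((.5175,.2085,.068),(.5175,.2085,.016),(.5175,.2085,.011)): print(proj(p,X),proj(q,X))
print(atz(p,(329.9,169),.068),atz(p,(329.8,186.3),.016),atz(q,(351.2,168.7),.066))
# ring of dark wheel: hole centre in scene relative to tcp
print(proj(p,T()[0]+[0,0,.012+.0075]))
E
```

```text
[331.2269 169.4418] [350.8357 169.1628]
[330.4708 185.5401] [349.4837 171.8116]
[330.4013 187.0205] [349.3604 172.053 ]
[0.5206 0.209  0.068 ] [0.5175 0.2113 0.016 ] [0.5186 0.2076 0.066 ]
[388.1739 162.4727]
```

```bash
python3 -m crank '[[0.025,-0.012,0,0,0,0],[0.055,-0.026,0,0,0,0],[0.085,-0.040,0,0,0,0],[0.107,-0.050,0,0,0,0],[0.107,-0.050,0,0,0,0]]'
python3 -m crank '[[0,0,0,0,0,0],[0,0,0.01,0,0,0],[0,0,0.015,0,0,0],[0,0,0.015,0,0,0]]'
python3 - <<'E'
from h import *
np.set_printoptions(precision=4,suppress=True)
p=get_image("scene");c=p["color"]
t=T()[0];print(t)
k=cv2.resize(c[120:210,290:380],None,fx=6,fy=6,interpolation=2)
for X,col in(((t+[0,0,.0194]),(0,255,255)),((.518,.209,.068),(255,0,255))):
    u=proj(p,X);print(u); cv2.circle(k,(int((u[0]+.5-290)*6),int((u[1]+.5-120)*6)),4,col,1)
cv2.imwrite("pics/a4.png",k)
E
```

```text
time: 6.62
tcp_pos: [0.5207, 0.2102, 0.0883]
tool_rot: [-3.141, -0.001, -0.002]
force: [-0.0, -0.1, -2.2]
opening: 0.0634
grasp_force: 44.5
time: 6.95
tcp_pos: [0.5162, 0.2087, 0.0726]
tool_rot: [3.141, -0.0, -0.005]
force: [-0.5, 0.2, -2.4]
opening: 0.0636
grasp_force: 44.5
[0.5168 0.2088 0.0734]
[331.8173 161.4998]
[330.9092 169.487 ]
```

View pics/a4.png

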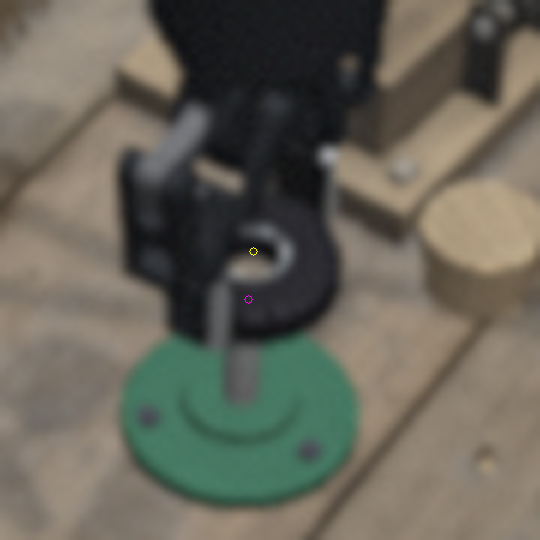

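```bash
python3 -m crank '[[0.003,0,0,0,0,0],[0.003,0,0.006,0,0,0],[0.003,0,0.012,0,0,0],[0.003,0,0.018,0,0,0],[0.003,0,0.018,0,0,0]]'
python3 -m crank '[[0,0,0.004,0,0,0],[0,0,0.008,0,0,0],[0,0,0.012,0,0,0],[0,0,0.012,0,0,0]]'
python3 - <<'E'
from h import *
p=get_image("scene");c=p["color"]
print(T()[0])
k=cv2.resize(c[120:210,290:380],None,fx=6,fy=6,interpolation=2)
q=get_image("top")["color"]; k2=cv2.resize(q[130:220,310:400],None,fx=3,fy=3,interpolation=2)
cv2.imwrite("pics/a5.png",k)
E
```

```text
time: 7.42
tcp_pos: [0.52, 0.209, 0.0547]
tool_rot: [3.141, 0.0, -0.004]
force: [-0.2, -0.6, -1.7]
opening: 0.0633
grasp_force: 44.5
time: 7.75
tcp_pos: [0.5204, 0.2091, 0.0434]
tool_rot: [3.141, 0.0, -0.002]
force: [-0.4, -0.4, -0.3]
opening: 0.0634
grasp_force: 44.5
[0.52057483 0.20911869 0.04385787]
```

View pics/a5.png

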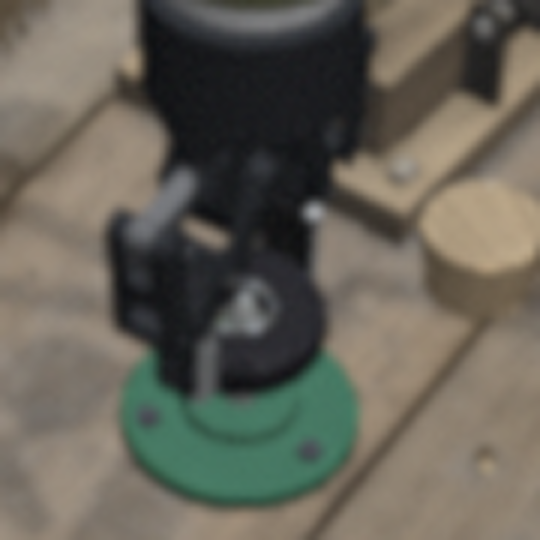

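```bash
python3 -m crank '[[0,0,0.008,0,0,0],[0,0,0.016,0,0,0],[0,0,0.024,0,0,0],[0,0,0.029,0,0,0],[0,0,0.029,0,0,0]]'
python3 -m crank '[[0,0,0.001,0,0,0],[0,0,0.002,0,0,0],[0,0,0.003,0,0,0],[0,0,0.003,0,0,0]]'
```

```text
time: 8.27
tcp_pos: [0.52, 0.209, 0.0137]
tool_rot: [3.141, 0.0, -0.004]
force: [-0.5, -0.4, -0.6]
opening: 0.0637
grasp_force: 44.5
time: 8.6
tcp_pos: [0.5209, 0.2092, 0.0124]
tool_rot: [-3.142, -0.0, -0.0]
force: [-0.1, 0.6, -0.9]
opening: 0.0638
grasp_force: 44.5
```

```bash
python3 -m crank '[[0,0,0.001,0,0,0],[0,0,0.001,0,0,0],[0,0,0.001,0,0,0]]'
python3 -m crank '[[0,0,0.001,0,0,0],[0,0,0.001,0,0,0],[0,0,0.001,0,0,0]]'
```

```text
time: 8.85
tcp_pos: [0.5208, 0.2092, 0.0113]
tool_rot: [-3.142, -0.0, -0.0]
force: [0.2, 0.5, -0.1]
opening: 0.0636
grasp_force: 44.5
time: 9.1
tcp_pos: [0.5209, 0.2092, 0.0109]
tool_rot: [3.142, 0.0, 0.001]
force: [-2.5, -0.9, 5.1]
opening: 0.0637
grasp_force: 45.1
```

```bash
python3 -m crank '[[0,0,0.0005,0,0,0],[0,0,0.0005,0,0,0]]'
python3 -m crank '[[0,0,0,0,0,0],[0,0,0,0,0,0],[0,0,0,0,0,0],[0,0,0,0,0,0]]' 0.078 30
python3 -m crank '[[0,0,-0.01,0,0,0],[0,0,-0.04,0,0,0],[0,0,-0.075,0,0,0],[0,0,-0.11,0,0,0],[0,0,-0.12,0,0,0]]'
```

```text
time: 9.27
tcp_pos: [0.521, 0.2092, 0.0109]
tool_rot: [3.142, 0.0, 0.001]
force: [-5.4, -0.6, 11.2]
opening: 0.0636
grasp_force: 45.6
time: 9.6
tcp_pos: [0.5208, 0.2092, 0.0097]
tool_rot: [-3.142, -0.0, 0.0]
force: [0.0, -1.3, -1.3]
opening: 0.0785
grasp_force: 0.0
time: 10.02
tcp_pos: [0.5228, 0.2096, 0.1358]
tool_rot: [-3.14, -0.0, -0.013]
force: [1.0, -0.4, 0.7]
opening: 0.0779
grasp_force: 0.0
```

```bash
python3 -m crank '[[0.02,-0.038,0,0,0,0],[0.036,-0.07,0,0,0,0],[0.054,-0.102,0,0,0,0],[0.067,-0.128,0,0,0,0],[0.067,-0.128,0,0,0,0]]' 0.058
python3 -m crank '[[0,0,0.03,0,0,0],[0,0,0.06,0,0,0],[0,0,0.09,0,0,0],[0,0,0.1,0,0,0],[0,0,0.1,0,0,0]]'
python3 - <<'E'
from h import *
p=get_image("scene");c=p["color"]
t=T()[0];print(t); print(proj(p,(.588,.337,.01)))
k=cv2.resize(c[150:240,230:370],None,fx=5,fy=5,interpolation=2)
u=proj(p,t+[0,0,.004]); cv2.circle(k,(int((u[0]+.5-230)*5),int((u[1]+.5-150)*5)),4,(255,0,255),1)
cv2.imwrite("pics/a6.png",k)
E
```

```text
time: 10.43
tcp_pos: [0.5883, 0.3411, 0.1291]
tool_rot: [-3.141, -0.005, -0.001]
force: [-1.8, -0.8, -0.8]
opening: 0.0578
grasp_force: 0.0
time: 10.85
tcp_pos: [0.5864, 0.3364, 0.0273]
tool_rot: [3.14, -0.0, -0.008]
force: [-1.0, 0.2, 0.5]
opening: 0.058
grasp_force: 0.0
[0.58761636 0.33690968 0.02988178]
[271.15757753 210.58205591]
```

View pics/a6.png

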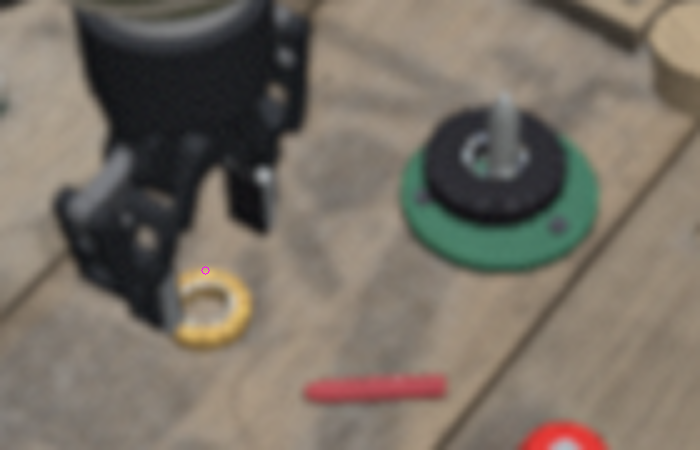

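```bash
python3 -m crank '[[0,0,0.01,0,0,0],[0,0,0.02,0,0,0],[0,0,0.026,0,0,0],[0,0,0.029,0,0,0],[0,0,0.029,0,0,0]]'
python3 -m crank '[[0,0,0,0,0,0],[0,0,0,0,0,0],[0,0,0,0,0,0],[0,0,0,0,0,0],[0,0,0,0,0,0]]' 0.034 30
python3 -m crank '[[0,0,0,0,0,0],[0,0,0,0,0,0],[0,0,0,0,0,0]]'
```

```text
time: 11.32
tcp_pos: [0.5875, 0.337, 0.0001]
tool_rot: [3.141, 0.0, -0.002]
force: [0.1, -0.1, 1.3]
opening: 0.0581
grasp_force: 0.0
time: 11.73
tcp_pos: [0.5881, 0.3373, 0.0015]
tool_rot: [-3.141, -0.0, -0.002]
force: [-0.3, 1.0, 5.4]
opening: 0.0379
grasp_force: 30.5
time: 11.98
tcp_pos: [0.5882, 0.3373, 0.0015]
tool_rot: [-3.141, -0.0, -0.002]
force: [-1.0, -0.1, 6.4]
opening: 0.038
grasp_force: 30.6
```

```bash
python3 -m crank '[[0,0,0,0,0,0],[0,0,-0.003,0,0,0],[0,0,-0.003,0,0,0]]' 0.046
python3 -m crank '[[0,0,0,0,0,0],[0,0,0,0,0,0],[0,0,0,0,0,0],[0,0,0,0,0,0],[0,0,0,0,0,0]]' 0.034 40
python3 -m crank '[[0,0,-0.002,0,0,0],[0,0,-0.01,0,0,0],[0,0,-0.03,0,0,0],[0,0,-0.06,0,0,0],[0,0,-0.095,0,0,0]]'
python3 -m crank '[[0,0,-0.01,0,0,0],[0,0,-0.01,0,0,0]]'
```

```text
time: 12.23
tcp_pos: [0.5878, 0.3371, 0.004]
tool_rot: [3.142, 0.0, -0.0]
force: [0.4, 0.6, 0.3]
opening: 0.0459
grasp_force: 0.0
time: 12.65
tcp_pos: [0.588, 0.3373, 0.0043]
tool_rot: [-3.141, -0.0, -0.001]
force: [-0.9, -0.5, 5.7]
opening: 0.037
grasp_force: 39.9
time: 13.07
tcp_pos: [0.5868, 0.3367, 0.0985]
tool_rot: [3.14, 0.0, -0.006]
force: [0.4, 0.8, -0.1]
opening: 0.0373
grasp_force: 40.2
time: 13.23
tcp_pos: [0.5891, 0.3377, 0.1126]
tool_rot: [-3.139, -0.0, -0.009]
force: [0.7, 0.9, -1.0]
opening: 0.0374
grasp_force: 40.2
```

```bash
python3 -m crank '[[-0.018,0.034,0,0,0,0],[-0.036,0.068,0,0,0,0],[-0.054,0.1,0,0,0,0],[-0.0695,0.128,0,0,0,0],[-0.0695,0.128,0,0,0,0]]'
python3 -m crank '[[0,0,0.01,0,0,0],[0,0,0.025,0,0,0],[0,0,0.03,0,0,0],[0,0,0.03,0,0,0],[0,0,0.03,0,0,0]]'
python3 - <<'E'
from h import *
p=get_image("scene");c=p["color"]
t=T()[0];print(t)
k=cv2.resize(c[120:210,290:380],None,fx=6,fy=6,interpolation=2)
for X,col in(((t+[0,0,.006]),(0,255,255)),((.518,.209,.068),(255,0,255))):
    u=proj(p,X); cv2.circle(k,(int((u[0]+.5-290)*6),int((u[1]+.5-120)*6)),4,col,1)
cv2.imwrite("pics/a7.png",k)
E
```

```text
time: 13.65
tcp_pos: [0.5149, 0.2054, 0.1069]
tool_rot: [3.14, -0.004, -0.009]
force: [-0.2, -0.9, -0.6]
opening: 0.0367
grasp_force: 40.3
time: 14.07
tcp_pos: [0.5182, 0.2097, 0.0781]
tool_rot: [3.141, 0.001, -0.002]
force: [-0.6, -0.5, 0.6]
opening: 0.037
grasp_force: 40.3
[0.51852411 0.20963198 0.07866941]
```

View pics/a7.png

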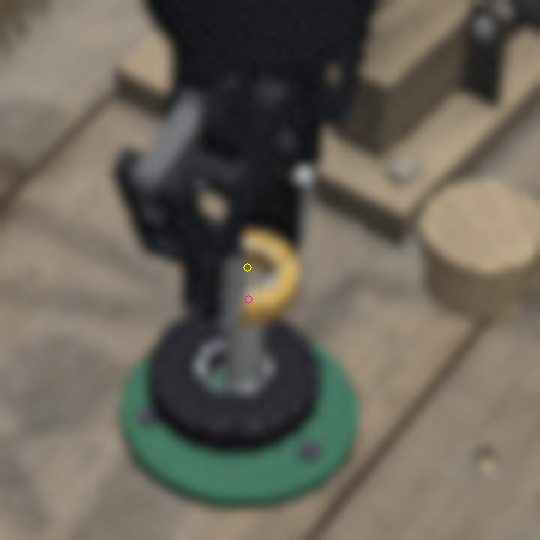

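```bash
python3 -m crank '[[0,0,0.007,0,0,0],[0,0,0.014,0,0,0],[0,0,0.021,0,0,0],[0,0,0.024,0,0,0],[0,0,0.024,0,0,0]]'
python3 -m crank '[[0,0,0.006,0,0,0],[0,0,0.012,0,0,0],[0,0,0.016,0,0,0],[0,0,0.016,0,0,0]]'
```

```text
time: 14.53
tcp_pos: [0.5178, 0.209, 0.0537]
tool_rot: [3.141, 0.0, -0.003]
force: [-0.6, -0.1, -0.6]
opening: 0.0373
grasp_force: 40.3
time: 14.87
tcp_pos: [0.5178, 0.209, 0.0378]
tool_rot: [3.141, -0.0, -0.003]
force: [-0.6, -1.1, -0.3]
opening: 0.0369
grasp_force: 40.3
```

```bash
python3 -m crank '[[0,0,0.001,0,0,0],[0,0,0.002,0,0,0],[0,0,0.0025,0,0,0],[0,0,0.0025,0,0,0]]'
python3 -m crank '[[0,0,0.0008,0,0,0],[0,0,0.0008,0,0,0],[0,0,0.0008,0,0,0]]'
python3 -m crank '[[0,0,0.0006,0,0,0],[0,0,0.0006,0,0,0],[0,0,0.0006,0,0,0]]'
```

```text
time: 15.2
tcp_pos: [0.5183, 0.2092, 0.0363]
tool_rot: [-3.142, -0.0, -0.0]
force: [-0.5, -0.2, -0.8]
opening: 0.0371
grasp_force: 40.3
time: 15.45
tcp_pos: [0.5183, 0.2092, 0.0355]
tool_rot: [-3.142, -0.0, -0.0]
force: [0.1, -0.9, -1.0]
opening: 0.0369
grasp_force: 40.3
time: 15.7
tcp_pos: [0.5183, 0.2091, 0.0349]
tool_rot: [3.142, 0.0, -0.0]
force: [0.7, 0.1, -0.0]
opening: 0.037
grasp_force: 40.3
```

```bash
python3 -m crank '[[0,0,0.0008,0,0,0],[0,0,0.0008,0,0,0],[0,0,0.0008,0,0,0]]'
python3 -m crank '[[0,0,0.0005,0,0,0],[0,0,0.0005,0,0,0],[0,0,0.0005,0,0,0]]'
```

```text
time: 15.95
tcp_pos: [0.5184, 0.2092, 0.0343]
tool_rot: [-3.142, -0.0, -0.001]
force: [-0.1, -0.5, 2.0]
opening: 0.0372
grasp_force: 40.6
time: 16.2
tcp_pos: [0.5184, 0.2092, 0.0342]
tool_rot: [-3.142, -0.0, -0.001]
force: [-3.2, -0.9, 7.2]
opening: 0.0368
grasp_force: 41.1
```

```bash
python3 -m crank '[[0,0,0,0,0,0],[0,0,0,0,0,0],[0,0,0,0,0,0],[0,0,0,0,0,0]]' 0.056 30
python3 -m crank '[[0,0,-0.01,0,0,0],[0,0,-0.04,0,0,0],[0,0,-0.075,0,0,0],[0,0,-0.1,0,0,0],[0,0,-0.1,0,0,0]]'
python3 -m crank '[[-0.004,-0.038,0,0,0,0],[-0.008,-0.076,0,0,0,0],[-0.011,-0.114,0,0,0,0],[-0.015,-0.152,0,0,0,0],[-0.018,-0.19,0,0,0,0]]' 0.072
python3 -m crank '[[-0.0025,-0.0285,0.03,0,0,0],[-0.0025,-0.0285,0.06,0,0,0],[-0.0025,-0.0285,0.09,0,0,0],[-0.0025,-0.0285,0.1,0,0,0],[-0.0025,-0.0285,0.1,0,0,0]]'
python3 - <<'E'
from h import *
p=get_image("scene");c=p["color"]
t=T()[0];print(t); u=proj(p,(.498,.4275,.014)); print(u)
k=cv2.resize(c[150:290,240:380],None,fx=4,fy=4,interpolation=2)
cv2.circle(k,(int((u[0]+.5-240)*4),int((u[1]+.5-150)*4)),4,(255,0,255),1)
cv2.imwrite("pics/a8.png",k)
E
```

```text
time: 16.53
tcp_pos: [0.5182, 0.2091, 0.0334]
tool_rot: [3.142, 0.0, -0.0]
force: [-1.0, -1.1, 0.5]
opening: 0.0556
grasp_force: 0.0
time: 16.95
tcp_pos: [0.5206, 0.2097, 0.1396]
tool_rot: [-3.14, -0.001, -0.015]
force: [-0.1, 1.1, 1.2]
opening: 0.0564
grasp_force: 0.0
time: 17.37
tcp_pos: [0.4995, 0.4009, 0.1337]
tool_rot: [3.141, 0.0, -0.0]
force: [0.5, -0.3, -1.0]
opening: 0.0719
grasp_force: 0.0
time: 17.78
tcp_pos: [0.4965, 0.4268, 0.031]
tool_rot: [3.139, -0.0, -0.007]
force: [0.2, 0.2, -0.0]
opening: 0.0721
grasp_force: 0.0
[0.49772163 0.42736103 0.033559  ]
[279.6516584  258.75766464]
```

View pics/a8.png

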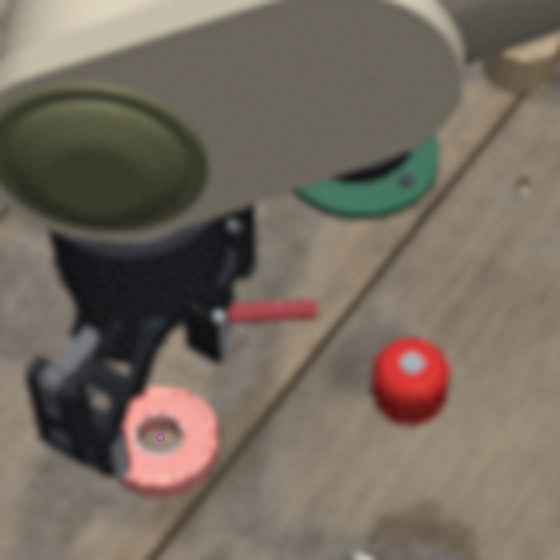

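```bash
python3 -m crank '[[0,0,0.01,0,0,0],[0,0,0.02,0,0,0],[0,0,0.03,0,0,0],[0,0,0.035,0,0,0],[0,0,0.035,0,0,0]]'
python3 -m crank '[[0,0,0,0,0,0],[0,0,0,0,0,0],[0,0,0,0,0,0],[0,0,0,0,0,0],[0,0,0,0,0,0]]' 0.052 40
python3 -m crank '[[0,0,0,0,0,0],[0,0,0,0,0,0]]'
```

```text
time: 18.25
tcp_pos: [0.4972, 0.4272, -0.0028]
tool_rot: [3.14, -0.0, -0.003]
force: [-0.0, -0.7, -0.6]
opening: 0.0717
grasp_force: 0.0
time: 18.67
tcp_pos: [0.4982, 0.4279, -0.0006]
tool_rot: [-3.141, -0.0, -0.002]
force: [-0.0, 0.8, 4.5]
opening: 0.0557
grasp_force: 43.0
time: 18.83
tcp_pos: [0.4982, 0.4279, -0.0007]
tool_rot: [-3.141, -0.0, -0.002]
force: [-0.4, 0.1, 5.3]
opening: 0.0562
grasp_force: 43.1
```

```bash
python3 -m crank '[[0,0,-0.002,0,0,0],[0,0,-0.01,0,0,0],[0,0,-0.03,0,0,0],[0,0,-0.06,0,0,0],[0,0,-0.095,0,0,0]]'
python3 -m crank '[[0,0.02,-0.013,0,0,0],[0.004,0.05,-0.013,0,0,0],[0.008,0.085,-0.013,0,0,0],[0.011,0.12,-0.013,0,0,0],[0.013,0.14,-0.013,0,0,0]]'
python3 -m crank '[[0.003,0.03,0,0,0,0],[0.0055,0.06,0,0,0,0],[0.0075,0.0785,0,0,0,0],[0.0075,0.0785,0,0,0,0],[0.0075,0.0785,0,0,0,0]]'
python3 -m crank '[[0,0,0.01,0,0,0],[0,0,0.02,0,0,0],[0,0,0.02,0,0,0],[0,0,0.02,0,0,0]]'
python3 - <<'E'
from h import *
p=get_image("scene");c=p["color"]
t=T()[0];print(t)
k=cv2.resize(c[120:210,290:380],None,fx=6,fy=6,interpolation=2)
for X,col in(((t+[0,0,.0147]),(0,255,255)),((.518,.209,.068),(255,0,255))):
    u=proj(p,X); cv2.circle(k,(int((u[0]+.5-290)*6),int((u[1]+.5-120)*6)),4,col,1)
cv2.imwrite("pics/a9.png",k)
E
```

```text
time: 19.25
tcp_pos: [0.4967, 0.427, 0.0933]
tool_rot: [3.139, 0.0, -0.006]
force: [1.2, -0.0, -1.5]
opening: 0.0558
grasp_force: 42.9
time: 19.67
tcp_pos: [0.5106, 0.2847, 0.1068]
tool_rot: [3.141, -0.002, -0.001]
force: [-0.4, -0.4, -0.7]
opening: 0.0555
grasp_force: 42.9
time: 20.08
tcp_pos: [0.5183, 0.2086, 0.1069]
tool_rot: [-3.141, 0.003, 0.0]
force: [0.3, 0.8, -0.8]
opening: 0.0554
grasp_force: 42.9
time: 20.42
tcp_pos: [0.5176, 0.2098, 0.0855]
tool_rot: [3.141, 0.002, -0.003]
force: [0.3, 0.4, -0.8]
opening: 0.0557
grasp_force: 42.9
[0.517961   0.20969046 0.08610952]
```

View pics/a9.png

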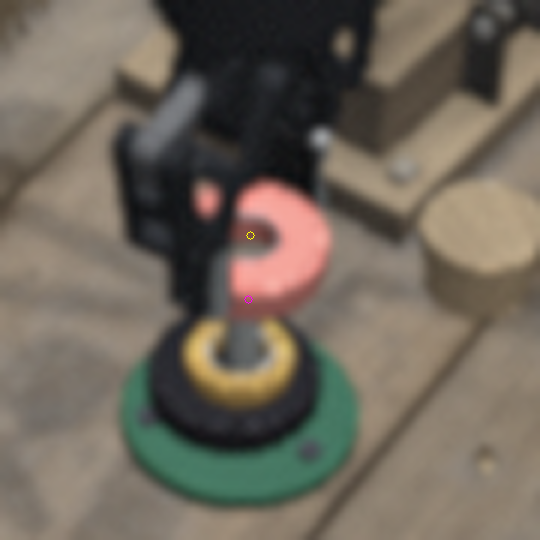

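```bash
python3 -m crank '[[0,0,0.007,0,0,0],[0,0,0.014,0,0,0],[0,0,0.021,0,0,0],[0,0,0.027,0,0,0],[0,0,0.027,0,0,0]]'
python3 -m crank '[[0,0,0.006,0,0,0],[0,0,0.012,0,0,0],[0,0,0.017,0,0,0],[0,0,0.017,0,0,0]]'
```

```text
time: 20.88
tcp_pos: [0.5175, 0.209, 0.058]
tool_rot: [3.141, 0.0, -0.004]
force: [0.8, -0.3, -1.7]
opening: 0.0557
grasp_force: 42.9
time: 21.22
tcp_pos: [0.5177, 0.209, 0.0414]
tool_rot: [3.141, 0.0, -0.003]
force: [-0.4, -0.1, -1.2]
opening: 0.0562
grasp_force: 42.9
```

```bash
python3 -m crank '[[0,0,0.001,0,0,0],[0,0,0.001,0,0,0],[0,0,0.001,0,0,0]]'
python3 -m crank '[[0,0,0.001,0,0,0],[0,0,0.001,0,0,0],[0,0,0.001,0,0,0]]'
python3 -m crank '[[0,0,0.0006,0,0,0],[0,0,0.0006,0,0,0],[0,0,0.0006,0,0,0]]'
```

```text
time: 21.47
tcp_pos: [0.5184, 0.2092, 0.0418]
tool_rot: [-3.142, -0.0, -0.001]
force: [0.1, -0.6, -1.4]
opening: 0.0561
grasp_force: 42.9
time: 21.72
tcp_pos: [0.5183, 0.2092, 0.0407]
tool_rot: [-3.142, -0.0, -0.0]
force: [-0.5, 0.5, -0.4]
opening: 0.0558
grasp_force: 42.9
time: 21.97
tcp_pos: [0.5183, 0.2092, 0.04]
tool_rot: [-3.142, -0.0, -0.0]
force: [0.6, -0.2, -1.8]
opening: 0.0561
grasp_force: 42.9
```

```bash
python3 -m crank '[[0,0,0.0006,0,0,0],[0,0,0.0006,0,0,0],[0,0,0.0006,0,0,0]]'
python3 -m crank '[[0,0,0.0006,0,0,0],[0,0,0.0006,0,0,0],[0,0,0.0006,0,0,0]]'
```

```text
time: 22.22
tcp_pos: [0.5183, 0.2091, 0.0394]
tool_rot: [3.142, 0.0, -0.0]
force: [-0.6, 0.4, -0.7]
opening: 0.0561
grasp_force: 43.0
time: 22.47
tcp_pos: [0.5184, 0.2092, 0.0393]
tool_rot: [3.142, 0.0, 0.0]
force: [-2.6, -1.0, 5.2]
opening: 0.0557
grasp_force: 43.5
```

```bash
python3 -m crank '[[0,0,0,0,0,0],[0,0,0,0,0,0],[0,0,0,0,0,0],[0,0,0,0,0,0]]' 0.072 30
python3 -m crank '[[0,0,-0.01,0,0,0],[0,0,-0.04,0,0,0],[0,0,-0.075,0,0,0],[0,0,-0.1,0,0,0],[0,0,-0.1,0,0,0]]'
python3 -m crank '[[-0.025,-0.028,0,0,0,0],[-0.05,-0.057,0,0,0,0],[-0.075,-0.086,0,0,0,0],[-0.1075,-0.1225,0,0,0,0],[-0.1075,-0.1225,0,0,0,0]]' 0.064
python3 -m crank '[[0,0,0.03,0,0,0],[0,0,0.06,0,0,0],[0,0,0.085,0,0,0],[0,0,0.085,0,0,0]]'
python3 - <<'E'
from h import *
p=get_image("scene");c=p["color"]
t=T()[0];print(t); u=proj(p,(.411,.3315,.03)); print(u)
k=cv2.resize(c[150:290,280:420],None,fx=4,fy=4,interpolation=2)
cv2.circle(k,(int((u[0]+.5-280)*4),int((u[1]+.5-150)*4)),4,(255,0,255),1)
cv2.imwrite("pics/b1.png",k)
E
```

```text
time: 22.8
tcp_pos: [0.5183, 0.2091, 0.0387]
tool_rot: [3.142, 0.0, -0.0]
force: [0.0, 0.7, 0.5]
opening: 0.0718
grasp_force: 0.0
time: 23.22
tcp_pos: [0.5206, 0.2097, 0.1449]
tool_rot: [-3.14, -0.0, -0.015]
force: [0.4, 0.6, 0.5]
opening: 0.0717
grasp_force: 0.0
time: 23.63
tcp_pos: [0.4068, 0.3349, 0.139]
tool_rot: [-3.141, -0.006, 0.002]
force: [0.5, 0.2, 0.5]
opening: 0.0642
grasp_force: 0.0
time: 23.97
tcp_pos: [0.4084, 0.3304, 0.0498]
tool_rot: [3.138, 0.0, -0.011]
force: [-0.2, -0.3, -0.5]
opening: 0.0642
grasp_force: 0.0
[0.40973614 0.33100018 0.05237861]
[343.00256648 240.78014676]
```

View pics/b1.png

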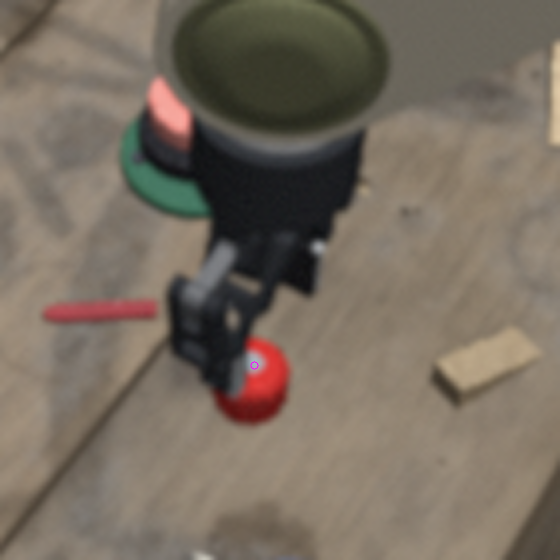

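```bash
python3 -m crank '[[0,0,0.012,0,0,0],[0,0,0.024,0,0,0],[0,0,0.036,0,0,0],[0,0,0.0445,0,0,0],[0,0,0.0445,0,0,0]]'
python3 -m crank '[[0,0,0,0,0,0],[0,0,0,0,0,0],[0,0,0,0,0,0],[0,0,0,0,0,0],[0,0,0,0,0,0]]' 0.034 35
python3 -m crank '[[0,0,0,0,0,0],[0,0,0,0,0,0]]'
python3 -m crank '[[0,0,-0.002,0,0,0],[0,0,-0.01,0,0,0],[0,0,-0.03,0,0,0],[0,0,-0.06,0,0,0],[0,0,-0.09,0,0,0]]'
python3 -m crank '[[0,0,-0.01,0,0,0],[0,0,-0.01,0,0,0]]'
```

```text
time: 24.43
tcp_pos: [0.4109, 0.3316, 0.0093]
tool_rot: [3.141, -0.0, -0.001]
force: [-0.1, -0.8, -0.2]
opening: 0.0641
grasp_force: 0.0
time: 24.85
tcp_pos: [0.4115, 0.332, 0.0107]
tool_rot: [-3.141, -0.0, -0.003]
force: [-1.5, 0.4, 4.8]
opening: 0.0361
grasp_force: 34.6
time: 25.02
tcp_pos: [0.4115, 0.332, 0.0108]
tool_rot: [-3.141, -0.0, -0.003]
force: [-0.2, -1.0, 6.0]
opening: 0.0364
grasp_force: 34.6
time: 25.43
tcp_pos: [0.4104, 0.3315, 0.1008]
tool_rot: [3.141, 0.0, -0.001]
force: [1.2, 0.8, -0.6]
opening: 0.0367
grasp_force: 35.2
time: 25.6
tcp_pos: [0.4119, 0.3323, 0.1124]
tool_rot: [-3.139, -0.0, -0.008]
force: [1.1, 0.1, -1.0]
opening: 0.0363
grasp_force: 35.2
```

```bash
python3 -m crank '[[0.025,0.028,0,0,0,0],[0.05,0.057,0,0,0,0],[0.075,0.086,0,0,0,0],[0.1,0.114,0,0,0,0],[0.1075,0.1225,0,0,0,0]]'
python3 -m crank '[[0,0,0,0,0,0],[0,0,0.008,0,0,0],[0,0,0.015,0,0,0],[0,0,0.015,0,0,0]]'
python3 - <<'E'
from h import *
p=get_image("scene");c=p["color"]
t=T()[0];print(t)
k=cv2.resize(c[120:210,290:380],None,fx=6,fy=6,interpolation=2)
for X,col in(((t+[0,0,.0193]),(0,255,255)),((.518,.209,.068),(255,0,255))):
    u=proj(p,X); cv2.circle(k,(int((u[0]+.5-290)*6),int((u[1]+.5-120)*6)),4,col,1)
cv2.imwrite("pics/b2.png",k)
E
```

```text
time: 26.02
tcp_pos: [0.5205, 0.2054, 0.1079]
tool_rot: [3.141, -0.005, -0.001]
force: [-1.0, -0.0, -1.0]
opening: 0.0365
grasp_force: 35.2
time: 26.35
tcp_pos: [0.5163, 0.21, 0.092]
tool_rot: [3.141, 0.003, -0.006]
force: [0.1, -0.2, -0.9]
opening: 0.0364
grasp_force: 35.2
[0.51680338 0.21007197 0.09293946]
```

View pics/b2.png

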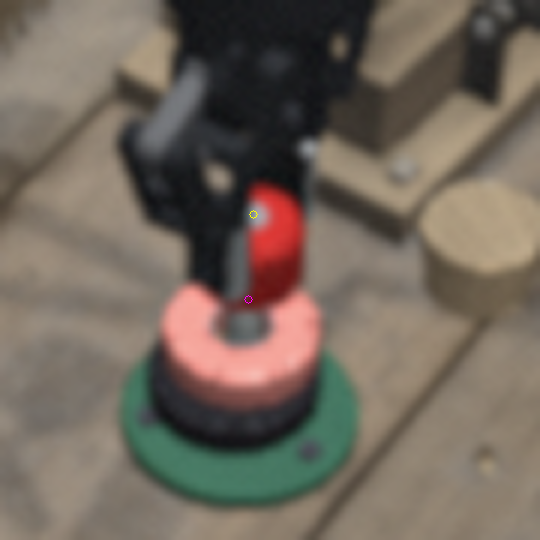

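```bash
python3 -m crank '[[0.001,0,0.006,0,0,0],[0.001,0,0.012,0,0,0],[0.001,0,0.018,0,0,0],[0.001,0,0.018,0,0,0]]'
python3 -m crank '[[0,0,0.004,0,0,0],[0,0,0.008,0,0,0],[0,0,0.008,0,0,0],[0,0,0.008,0,0,0]]'
```

```text
time: 26.73
tcp_pos: [0.5185, 0.2092, 0.0748]
tool_rot: [3.141, 0.0, -0.003]
force: [-0.4, -0.6, -0.9]
opening: 0.0366
grasp_force: 35.2
time: 27.07
tcp_pos: [0.5193, 0.2091, 0.0682]
tool_rot: [3.142, 0.0, -0.0]
force: [0.0, -0.1, -0.8]
opening: 0.0368
grasp_force: 35.2
```

```bash
python3 -m crank '[[0,0,0.001,0,0,0],[0,0,0.002,0,0,0],[0,0,0.0025,0,0,0],[0,0,0.0025,0,0,0]]'
python3 -m crank '[[0,0,0.0006,0,0,0],[0,0,0.0006,0,0,0],[0,0,0.0006,0,0,0]]'
python3 -m crank '[[0,0,0.0006,0,0,0],[0,0,0.0006,0,0,0],[0,0,0.0006,0,0,0]]'
```

```text
time: 27.4
tcp_pos: [0.5193, 0.2091, 0.0657]
tool_rot: [3.142, 0.0, -0.0]
force: [-1.3, 0.7, -0.5]
opening: 0.0366
grasp_force: 35.2
time: 27.65
tcp_pos: [0.5193, 0.2092, 0.0652]
tool_rot: [-3.142, -0.0, -0.0]
force: [-0.7, 0.4, -0.4]
opening: 0.037
grasp_force: 35.2
time: 27.9
tcp_pos: [0.5194, 0.2092, 0.065]
tool_rot: [-3.142, -0.0, -0.001]
force: [-1.4, 0.3, 4.4]
opening: 0.0366
grasp_force: 35.6
```

Cap is seated at the predicted height; release, retreat upward and check.

```bash
python3 -m crank '[[0,0,0,0,0,0],[0,0,0,0,0,0],[0,0,0,0,0,0],[0,0,0,0,0,0]]' 0.06 30
python3 -m crank '[[0,0,-0.01,0,0,0],[0,0,-0.04,0,0,0],[0,0,-0.075,0,0,0],[0,0,-0.11,0,0,0],[0,0,-0.12,0,0,0]]'
python3 -m crank '[[-0.03,0.03,0,0,0,0],[-0.06,0.06,0,0,0,0],[-0.09,0.09,0,0,0,0],[-0.1,0.12,0,0,0,0],[-0.1,0.15,0,0,0,0]]'
python3 -m crank '[[0,0,0,0,0,0],[0,0,0,0,0,0],[0,0,0,0,0,0]]'
python3 - <<'E'
from h import *
p=get_image("scene")["color"];q=get_image("top")["color"]
k=cv2.resize(p[130:210,290:390],None,fx=4,fy=4,interpolation=2)
k2=cv2.resize(q[130:210,300:400],None,fx=4,fy=4,interpolation=2)
a=np.hstack([k,k2]); b=cv2.resize(np.hstack([p,q]),(800,250),interpolation=3)
cv2.imwrite("pics/b3.png",np.vstack([a,b]))
E
```

```text
time: 28.23
tcp_pos: [0.5192, 0.2091, 0.0644]
tool_rot: [3.142, 0.0, -0.0]
force: [0.4, 0.3, -1.2]
opening: 0.0599
grasp_force: 0.0
time: 28.65
tcp_pos: [0.521, 0.2095, 0.1908]
tool_rot: [-3.14, -0.0, -0.014]
force: [-0.1, 0.1, 0.4]
opening: 0.0601
grasp_force: 0.0
time: 29.07
tcp_pos: [0.4169, 0.0584, 0.185]
tool_rot: [-3.142, -0.002, 0.0]
force: [1.1, -0.4, 1.0]
opening: 0.0601
grasp_force: 0.0
time: 29.32
tcp_pos: [0.4194, 0.0594, 0.1848]
tool_rot: [-3.141, 0.0, -0.0]
force: [0.4, -0.3, -0.8]
opening: 0.0599
grasp_force: 0.0
```

View pics/b3.png

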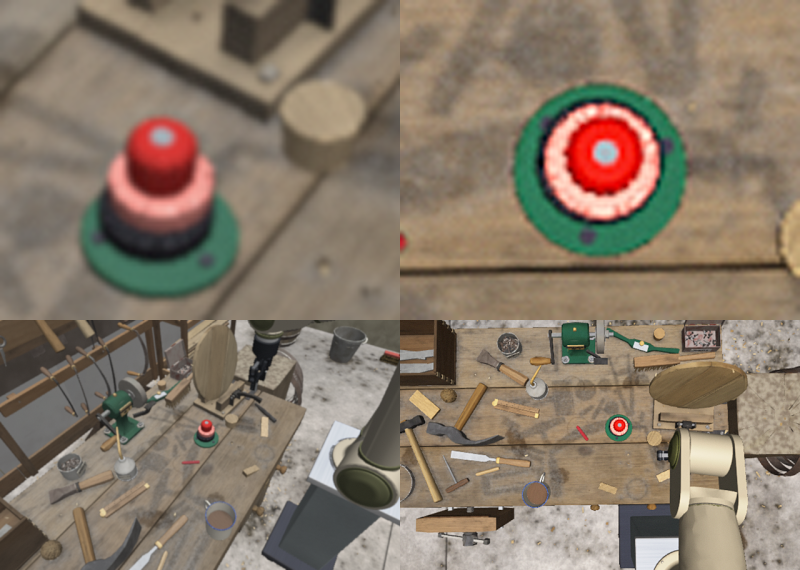

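The pictures show dark wheel, spacer, pink wheel and cap flat and stacked on the spindle. The oil can, mug and bung are where they were, and the arm is clear.

```bash
python3 -c "
from rig import job_done
print(job_done())"
```

```text
the job is handed in; nothing more can be done
None
```

The wheel pack is on the spindle in the order asked: dark wheel, brass spacer, pink wheel, red cap. Each was lowered to contact before release, the last pictures show the stack flat with the oil can, mug and bung standing where they were, and the job is handed in at about 29 s (no verdict was returned).

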